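# Start a slide scan

### The arm

A 6-joint arm with a two-finger parallel gripper is mounted at the origin on the work surface. World frame = base frame: x ahead of the robot, y to its left, z up, the work surface at z = 0. Lengths are in m, angles in rad, forces in N, time in s.
With the tool pointing down it reaches from about 0.35 to 0.775 m from the base axis. Payload 7.3 kg.
Tool frame: the origin (TCP) lies on the centre line of the jaws, within the pads' length; the fingertips stand 14 mm ahead of it and the grasp point (between the pads) lies 5 mm behind it; z points along the fingers, y is the direction in which the jaws open and shut (so a half turn about z gives the same grasp; the last joint's range is limited). The gripper opens to 92 mm and grips with 3 to 60 N. Pads are 19 mm wide; open, the fingers measure 130 mm over their backs; the gripper's body (75 mm by 190 mm) begins 47 mm behind the grasp point.
Start: joints at [1.011, 0.342, 1.524, -0, 1.275, -0.146], TCP at [0.211, 0.481, 0.241] pointing down, gripper open.
Joint ranges: [-2.53, 2.53], [-0.77, 2.02], [0.04, 2.7], [-1, 4.14], [0.28, 2.66], [-3.11, 3.11]. Speed limits (rad/s): [2.57, 2.57, 3.14, 3.14, 3.14, 3.14].

### API

Orientations are given as [roll, pitch, yaw] about the fixed x, y, z axes, in that order (R = Rz(yaw) Ry(pitch) Rx(roll)).
In Python, from cell import telemetry, cams, robot gives the robot as it stands.
- The arm moves only by the tool servo_tool, never from a script. Its argument "targets" is text: rows parted by semicolons, each of 4 numbers parted by spaces: the shift along the tool's x, y, z in mm, then the turn about the tool's z in rad. In form: x y z yaw; .... A call has 1 to 20 rows; each row shifts and turns the pose as measured when the row begins, along the tool's axes as they then stand; what a row does not reach is not made up. A row lasts 1/8 s, in which the tool goes at most 62.5 mm and 10.7 degrees, less where a joint would pass 70% of its speed; a pose out of reach is approached as far as the arm can. A call with a gripper value outside its range is refused whole. "hand" is the opening, from 0 (shut) to 1 (fully open), set as the call begins (left out, the last holds). The fingers move at their own pace and stop on an object; "squeeze" is the grip in N (left out, the last holds). Time passes only in rows, so rows that do not move let the fingers close. It gives the time, the measured TCP pose, the force and the opening at its end, in the units of the state.
- telemetry.observe(): the state, without advancing time (a new reading comes with each control period).
- cams.read_camera(name): name is "scene" or "top" or "wrist"; returns a dict with "color" (480x640x3 uint8, red, green, blue), "K" (3x3 intrinsics, pixels), "k1" (the pictures are not rectified: a ray, as slopes to the right and down, at radius r is drawn at 1 + k1 r^2 times it, then the intrinsics apply), "R" (3x3) and "t" (3): a world point X has camera coordinates R X + t. Camera axes: x right, y down, z forward; pixel columns grow to the right and rows downward; lengths in m; the calibration is good to about 2 mm. A picture is of the moment at which its call begins. There is no depth.
- robot.hand_in(): hands the job in, once; it reports no verdict.
Trained networks look in a picture, given as the dict that the camera call returned (one of the last four; its "shot" number tells which), for a name from the list of things; names that differ only in an ending like _2 or _b are one class to them, and where a whole thing is asked for, a point or a joint stands for the part that bears it (a point fixed in the world has none). Each returns a list of dicts, best first, with "score" (0 to 1); they miss things now and then, are a little off and sometimes report something else, mostly with a low value. They report only what shows in the picture. A call takes as long as a camera call. They do not tell look-alikes from the thing itself.
- cams.cut_out(picture, query): "region" (480x640 bool, what is visible of it) and "extent" ([centre column, centre row, width, height] in pixels, round what is visible of it).
The state is a dict: "time": time; "qpos": joint angles; "qvel": joint speeds; "joint_efforts": joint torques, N m; "tool_pos": TCP position; "tool_rot": TCP orientation; "contact_force": force on the tool from outside, world axes, zero at the start; "torque": the same for the moment, N m; "opening": finger opening in m.
Only numpy, scipy, OpenCV 4.12 (cv2) and the standard library are available. Lean on these libraries where they do the work, as an engineer would, in place of code of your own. Each camera call takes 0.05 s, during which the arm holds its last target.

### The job

Start a scan on the bench slide scanner, using only pushes of the closed fingers and picking nothing up: first push the slide tray fully home into the scanner, then push down the raised end of the rocker on the lamp supply box so that it tips fully over, and last press the large round key on the control pad all the way down and let it spring back. Keep to that order and leave the pad's bar key and small round key unpressed. Do not lift or shift the lamp supply box or the pad, and do not disturb anything else on the bench.

Things in the scene. Friction and masses are not known exactly. Their poses are not given: they have to be found in the camera images.
- scanner: low white slide scanner, a box 240 deep (its x) x 260 wide (its y) x 75 high, fixed to the bench; origin at the centre of its underside, x axis pointing away from the front face, z up. The slide tray comes out of the middle of the front face, towards the robot.
- tray (a joint): how far the slide tray stands out, m: 0 = fully home, up to 0.085 out, starts 0.045 to 0.070. It slides along the scanner's x axis with about 2 N of friction, stays where it is left and has a hard stop at 0.
- tray_face (a point): centre of the front (robot-side) face of the tray's upright grey front plate, 100 wide, 40 high (from 22 to 62 above the bench; this point is 42 above it), 10 thick; axes as the scanner's: pushing along +x takes it home. Home, this face is 12 mm in front of the scanner's front face. Its top edge is 13 mm lower than the scanner's top.
- lamp_box: grey lamp supply box, loose, about 1.2 kg, 140 (its x) x 120 (its y) x 60 high, black vent slits at its +x half; origin at the centre of its underside. The white rocker is on its top, 25 mm to the -x side of the centre, in the middle across.
- rocker (a joint): tilt of the rocker, rad: 0 = off (its +y end up), 0.4 = fully tipped over, on (+y end down). Starts at 0 to 0.03. It stays where it is left; it takes about 2.5 N on the raised end to move it, with a hard stop at 0.4.
- rocker_end (a point): point on the top face of the rocker's raised (+y) end, 22 mm from the pivot line, 80 mm above the bench when off, moving down about 9 mm to on; place to push down on. The rocker is a plate 28 (x) x 64 (y) x 6 with a thin rib across this end; its pivot line runs along the box's x axis, 69 mm above the bench.
- pad: grey control pad, loose, about 0.7 kg, 120 (its x) x 170 (its y) x 28 high; origin at the centre of its underside. Three white keys on its top, each standing 10 mm proud.
- round_key (a joint): travel of the large round key, m: 0 = up, 0.006 = fully down; springs back; about 1.5 N starts it, 5 N holds it fully down on a hard stop.
- round_key_top (a point): centre of the top of the large round key, 32 diameter, 38 mm above the bench when up; 12 mm to -x and 48 mm to +y of the pad's centre.
- bar_key (a joint): travel of the long bar-shaped key (16 x 52, long way along the pad's y), m; must not be pressed.
- bar_key_top (a point): centre of the top of the bar key, 38 mm above the bench; 32 mm to +x and 42 mm to -y of the pad's centre.
- small_key (a joint): travel of the small round key (16 diameter), m; must not be pressed.
- small_key_top (a point): centre of the top of the small round key, 38 mm above the bench; 30 mm to -x and 42 mm to -y of the pad's centre.
- dish: closed round glass dish, 60 diameter, 15 high, loose bystander; origin at the centre of its underside
- oil_jar: small amber jar with black cap, 32 diameter, 55 high, loose bystander; origin at the centre of its underside
- slide_box: small white and grey slide box, 87 (its x) x 36 x 34 high, loose bystander; origin at the centre of its underside
- tube_rack: white rack with capped test tubes, 200 (its x) x 70 x 116 high, loose bystander; origin at the centre of its underside
- bottle: amber bottle with white cap, 68 diameter, 150 high, loose bystander; origin at the centre of its underside
- beaker: open glass beaker, 72 diameter, 90 high, loose bystander; origin at the centre of its underside
- marker: grey pen with black cap, 128 (its x) x 12 x 12, loose bystander lying on the bench; origin at its underside, 50 mm from the plain end
Things that resemble listed ones, but are neither listed nor needed, are in the scene too. What is shaped like the lamp_box but yellow is not meant. Of the things like the pad, leave any that is purple; of the rest the larger one is meant.

How it is judged:
By the outcome, as a careful person would: the job done as asked, in the order asked, and still so for the second after the job is handed in, with the robot touching nothing.
It also fails if it takes over 58 s, if anything falls off the work surface, if the arm or the gripper's body presses on something with over 40 N, if the wrist force passes 120 N, or if a joint passes its speed limit or range.

## Working session

There is one attempt and no reset: what is moved stays moved. The work goes in short steps, Python scripts to look and compute and a tool call to move; the robot and the scene stay as the last step left them, time stands still between calls to the robot, and variables do not carry over. Pictures are saved under pics/ and viewed, and the job is handed in when it is done.

Besides the shell and the picture viewer there is one more tool, called after "Emit:" by a JSON object that holds its "name" and its "arguments". servo_tool: Moves the arm, as the interface text tells. Its arguments: {"type":"object","properties":{"targets":{"type":"string"},"hand":{"type":"number"},"squeeze":{"type":"number"}},"required":["targets"]}

```bash
ls; mkdir -p pics; python3 - <<'E'
from cell import telemetry,cams,robot
import cv2,pickle
o=telemetry.observe();print(o)
d={}
for n in ["scene","top","wrist"]:
    p=cams.read_camera(n);d[n]=p
    cv2.imwrite(f"pics/{n}0.png",p["color"][:,:,::-1])
    print(n,p["K"],p["k1"],p["R"],p["t"])
pickle.dump(d,open("d0.pkl","wb"))
E
```

```text
pics
{'time': 0.0, 'qpos': array([ 1.01101810e+00,  3.42742448e-01,  1.52501580e+00, -2.16675213e-05,
        1.27538475e+00, -1.46015707e-01]), 'qvel': array([ 3.04236267e-04, -1.76802486e-03, -5.02694862e-05, -1.42324706e-03,
       -7.70845605e-04, -1.14190669e-04]), 'joint_efforts': array([ 6.95552262e-04, -4.31241846e+01, -2.44218099e+01,  7.20028114e-02,
        5.58709516e-02, -1.23802511e-04]), 'tool_pos': array([0.210868  , 0.48037353, 0.24003513]), 'tool_rot': array([-3.14005579e+00, -2.05072562e-04,  2.72783630e+00]), 'contact_force': array([-0.24777851, -0.64402316, -0.41072227]), 'torque': array([-0.05352116, -0.05703425,  0.0171335 ]), 'opening': 0.09167674014444252}
scene [[499.34114472   0.         317.40336131]
 [  0.         499.34114472 239.60760742]
 [  0.           0.           1.        ]] -0.08956104097751924 [[ 0.76635159  0.64241366  0.00315154]
 [ 0.51718134 -0.61403382 -0.59622641]
 [-0.38108884  0.45854898 -0.80281015]] [-0.35608675 -0.19927022  1.73548715]
top [[584.68909032   0.         326.44570612]
 [  0.         584.68909032 251.50003378]
 [  0.           0.           1.        ]] 0.030547194825747165 [[-0.03620933 -0.9993412  -0.00245832]
 [-0.97862851  0.0359569  -0.20246813]
 [ 0.20242314 -0.00492546 -0.97928577]] [0.00648213 0.51124072 1.44924894]
wrist [[380.91789412   0.         315.5313675 ]
 [  0.         380.91789412 240.70899979]
 [  0.           0.           1.        ]] -0.021206974772135928 [[ 4.02511003e-01  9.15415145e-01  7.15780598e-05]
 [ 8.84523772e-01 -3.88948105e-01  2.57559836e-01]
 [ 2.35802014e-01 -1.03607355e-01 -9.66262348e-01]] [-0.52352279 -0.0315017   0.38920875]
```

View pics/scene0.png

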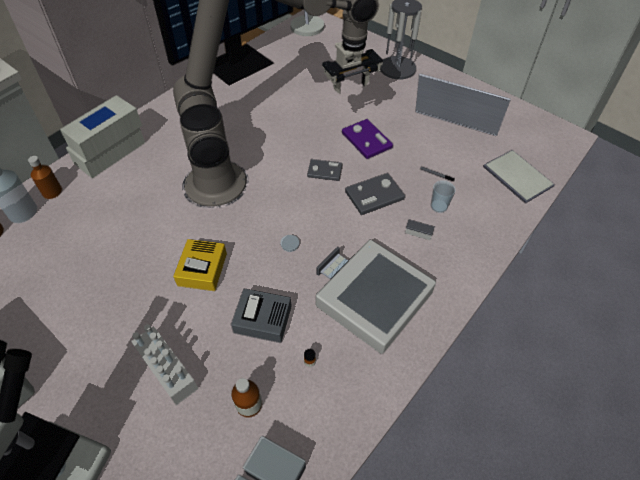

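View pics/top0.png

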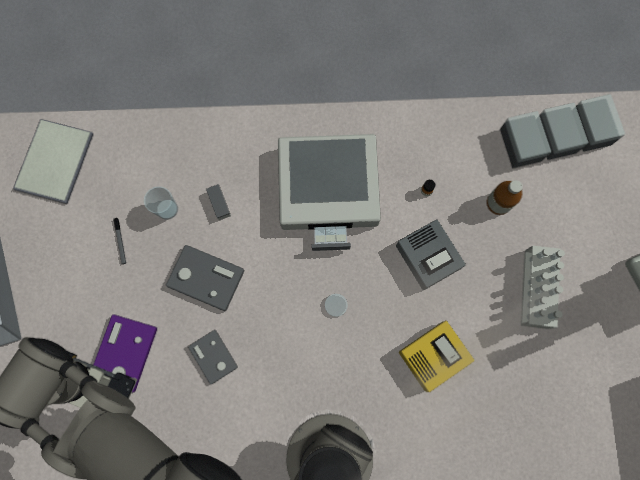

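View pics/wrist0.png

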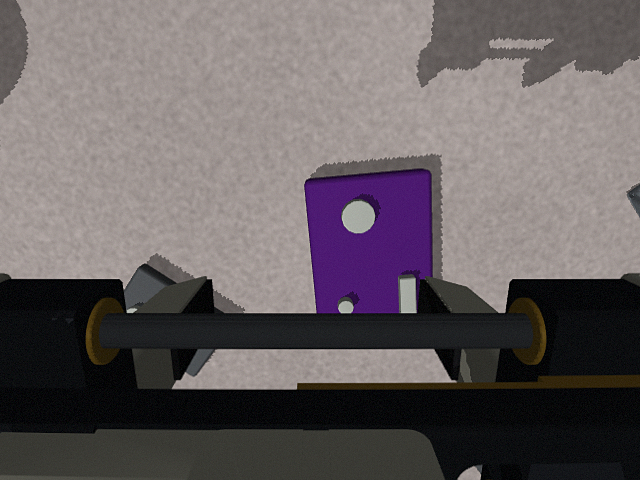

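Overview: the top view shows the scanner at (329,180), tray plate (331,240), grey lamp box (430,254) and larger grey pad (205,278). Now I'll look at these close up.

```bash
cat > h.py <<'E'
import numpy as np,cv2,pickle
def ray(p,u,v):
    k=p["K"];xd=(u-k[0,2])/k[0,0];yd=(v-k[1,2])/k[1,1]
    s=1.0
    for _ in range(20):
        r2=(xd/s)**2+(yd/s)**2; s=1+p["k1"]*r2
    return p["R"].T@np.array([xd/s,yd/s,1]), -p["R"].T@p["t"]
def atz(p,u,v,z):
    d,c=ray(p,u,v); return c+d*(z-c[2])/d[2]
def proj(p,X):
    c=p["R"]@np.asarray(X)+p["t"];x=c[0]/c[2];y=c[1]/c[2];f=1+p["k1"]*(x*x+y*y)
    return np.array([x*f*p["K"][0,0]+p["K"][0,2],y*f*p["K"][1,1]+p["K"][1,2]])
E
python3 - <<'E'
import pickle,cv2,numpy as np
from h import *
from cell import cams
d=pickle.load(open("d0.pkl","rb"))
t=d["top"]["color"][:,:,::-1];s=d["scene"]["color"][:,:,::-1]
def crop(im,u,v,w,h): return cv2.resize(im[v:v+h,u:u+w],(400,300),interpolation=cv2.INTER_CUBIC)
a=np.vstack([np.hstack([crop(t,270,195,120,90),crop(t,380,210,100,75)]),np.hstack([crop(t,155,235,100,75),crop(s,220,270,100,75)])])
cv2.imwrite("pics/z0.png",a)
for n in ["top","scene"]:
    for q in ["scanner","tray_face","lamp_box","rocker","pad","round_key","bar_key","small_key"]:
        r=cams.cut_out(d[n],q)
        print(n,q,[(round(x["score"],2),np.round(x["extent"],1).tolist()) for x in r[:4]])
E
```

```text
top scanner [(0.91, [328.4, 194.0, 103.8, 115.0])]
top tray_face [(0.59, [330.8, 239.1, 38.4, 26.8])]
top lamp_box [(0.91, [434.4, 358.4, 72.5, 70.7])]
top rocker [(0.77, [438.6, 263.1, 24.5, 19.0]), (0.54, [446.9, 348.0, 20.7, 26.3])]
top pad [(0.85, [212.4, 357.6, 49.1, 57.0]), (0.57, [126.5, 348.0, 60.8, 67.0])]
top round_key [(0.67, [204.8, 278.4, 77.0, 65.1]), (0.58, [539.8, 287.0, 44.3, 78.2]), (0.44, [117.6, 370.1, 16.3, 14.0]), (0.4, [185.4, 272.1, 7.2, 12.8])]
top bar_key [(0.68, [224.6, 270.8, 21.8, 15.0]), (0.65, [116.2, 330.0, 11.9, 20.8]), (0.56, [198.6, 351.8, 6.7, 10.3])]
top small_key []
scene scanner [(0.73, [375.3, 295.4, 117.8, 113.9])]
scene tray_face [(0.68, [332.7, 262.8, 26.6, 36.0]), (0.6, [253.4, 307.7, 15.1, 26.2])]
scene lamp_box [(0.64, [261.6, 318.1, 56.0, 54.3]), (0.56, [199.6, 265.3, 53.9, 55.8])]
scene rocker [(0.81, [250.3, 306.3, 15.8, 25.2]), (0.65, [197.0, 264.1, 22.0, 12.7]), (0.23, [368.4, 203.4, 15.7, 7.2])]
scene pad [(0.89, [325.8, 170.2, 31.9, 17.3])]
scene round_key [(0.44, [385.9, 183.2, 10.9, 5.8]), (0.37, [357.7, 129.3, 4.4, 3.1])]
scene bar_key [(0.7, [375.4, 296.9, 118.1, 112.0]), (0.43, [370.9, 201.6, 14.0, 9.5])]
scene small_key []
```

View pics/z0.png

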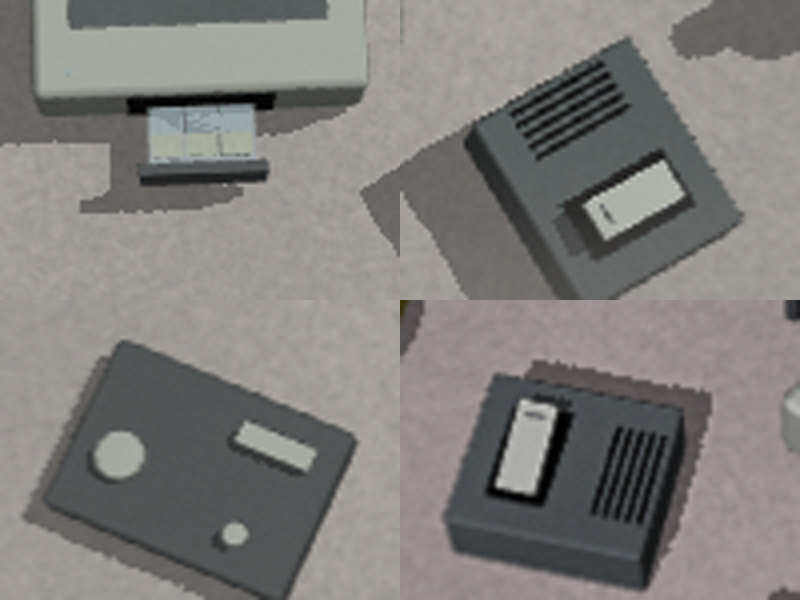

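```bash
python3 - <<'E'
import pickle,numpy as np
from h import *
from scipy.optimize import least_squares
d=pickle.load(open("d0.pkl","rb"));T=d["top"];S=d["scene"]
print("cam",-T["R"].T@T["t"])
def fit(model,cam_pts,x0):
    # cam_pts list of (cam, local pt, (u,v))
    f=lambda q: np.concatenate([proj(c,[q[0]+np.cos(q[2])*l[0]-np.sin(q[2])*l[1],q[1]+np.sin(q[2])*l[0]+np.cos(q[2])*l[1],l[2]])-np.array(uv) for c,l,uv in cam_pts])
    r=least_squares(f,x0);return r
tc=lambda a,b:((a%400)/4+155,(b-300)/4+235)
pad=[(T,(-.012,.048,.038),tc(118,455)),(T,(.032,-.042,.038),tc(277,442)),(T,(-.030,-.042,.038),tc(235,534)),
(T,(.06,.085,.028),tc(125,342)),(T,(.06,-.085,.028),tc(355,438)),(T,(-.06,-.085,.028),tc(286,596)),(T,(-.06,.085,.028),tc(48,500))]
r=fit(0,pad,[.5,.2,-.4]);print("pad",r.x,np.round(r.fun,1))
q=r.x;c,s=np.cos(q[2]),np.sin(q[2]);print("key",q[0]+c*-.012-s*.048,q[1]+s*-.012+c*.048)
lc=lambda a,b:((a-400)/4+380,b/4+210)
sc=lambda a,b:((a-400)/4+220,(b-300)/4+270)
lt=[(T,(.07,-.06,.06),lc(628,40)),(T,(-.07,-.06,.06),lc(742,215)),(T,(.07,.06,.06),lc(470,130)),]
ls=[(S,(.07,.06,.06),sc(645,548)),(S,(-.07,.06,.06),sc(448,514)),(S,(-.07,-.06,.06),sc(496,376)),(S,(.07,-.06,.06),sc(680,410))]
for L in (lt,ls,lt+ls):
    r=fit(0,L,[.5,-.2,.5]);q=r.x;c,s=np.cos(q[2]),np.sin(q[2]);print("lamp",q,np.round(r.fun,1),"end",q[0]+c*-.025-s*.022,q[1]+s*-.025+c*.022)
E0=[q[0]+c*-.025-s*.022,q[1]+s*-.025+c*.022,.08]
print(proj(T,E0),proj(S,E0))
# scanner
t2=lambda a,b:(a/3.3333+270,b/3.3333+195)
for uv in [(140,165),(267,160),(140,182),(268,178)]: print(uv,atz(T,*t2(*uv),.062),atz(T,*t2(*uv),.022))
for uv in [(279,137),(376,136),(281,222),(378,220)]: print(uv,atz(T,*uv,.075))
rf=fit(0,[(T,(.12,.13,.075),(279,137)),(T,(.12,-.13,.075),(376,136)),(T,(-.12,.13,.075),t2(38,97)),(T,(-.12,-.13,.075),t2(366,92))],[.65,0,0]);print("scanner",rf.x,rf.fun)
E
```

```text
cam [ 0.20718794 -0.00476656  1.52275475]
pad [ 0.46049876  0.30309304 -0.42538073] [ 1.  -0.1  0.3  0.6  0.8 -0.3 -0.9 -1.7  1.1 -1.4 -0.8  1.9 -1.6  0.9]
key 0.46937622713908933 0.3517673729016003
lamp [ 0.49441098 -0.27983603  0.50221166] [-0.6 -1.   1.1  1.1 -0.5 -0.2] end 0.46190793735542873 -0.27258671734839773
lamp [ 0.49448775 -0.27423331  0.88890041] [  2.4 -46.2   2.5 -29.8  -5.2  42.8   0.4  25.6] end 0.46165075200605266 -0.27977693446430724
lamp [ 0.49455362 -0.27793942  0.57366208] [ -3.9  -1.3   0.9  -1.4  -1.9   2.2   8.2 -38.8   8.7 -35.7 -12.7  36.6
  -7.5  34.2] end 0.4616159824487066 -0.2730289916079496
[431.23348292 264.86722765] [252.90050759 297.54933355]
(140, 165) [0.5287584  0.02414519 0.062     ] [0.537564   0.02493689 0.022     ]
(267, 160) [ 0.52910213 -0.07339806  0.062     ] [ 0.53791714 -0.0752774   0.022     ]
(140, 182) [0.5154359  0.02456134 0.062     ] [0.52387669 0.02536443 0.022     ]
(268, 178) [ 0.51496395 -0.07353681  0.062     ] [ 0.52339181 -0.07541996  0.022     ]
(279, 137) [0.81856503 0.10160131 0.075     ]
(376, 136) [ 0.8118446 -0.1536121  0.075    ]
(281, 222) [0.58762444 0.10119921 0.075     ]
(378, 220) [ 0.58375699 -0.14668606  0.075     ]
scanner [ 0.69748897 -0.02571979 -0.01360653] [-0.39828539 -0.23034665  1.33828458 -1.43208049 -2.17481811  1.13620908
  1.26080826  0.33841409]
```

Emit:
{"name": "servo_tool", "arguments": {"targets": "0 0 0 -0.138;0 0 0 -0.138;0 0 0 -0.138;-19 -42 0 0;-19 -42 0 0;-19 -42 0 0;-19 -42 0 0;-19 -42 0 0;-19 -42 0 0;-19 -42 0 0;-19 -42 0 0;-19 -42 0 0;-19 -42 0 0;-19 -42 0 0;-19 -42 0 0;0 0 0 0;0 0 0 0", "hand": 0, "squeeze": 20}}

```text
time: 3.08
tool_pos: [0.4545, -0.0347, 0.2419]
tool_rot: [3.139, 0.007, -3.126]
contact_force: [-0.6, -0.9, 0.5]
opening: 0.0003
```

```bash
python3 - <<'E'
from cell import telemetry,cams
import cv2,pickle
p=cams.read_camera("wrist");pickle.dump(p,open("w1.pkl","wb"))
cv2.imwrite("pics/w1.png",p["color"][:,:,::-1])
p=cams.read_camera("top");pickle.dump(p,open("t1.pkl","wb"))
cv2.imwrite("pics/t1.png",p["color"][:,:,::-1])
E
```

```text
(no output)
```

View pics/w1.png

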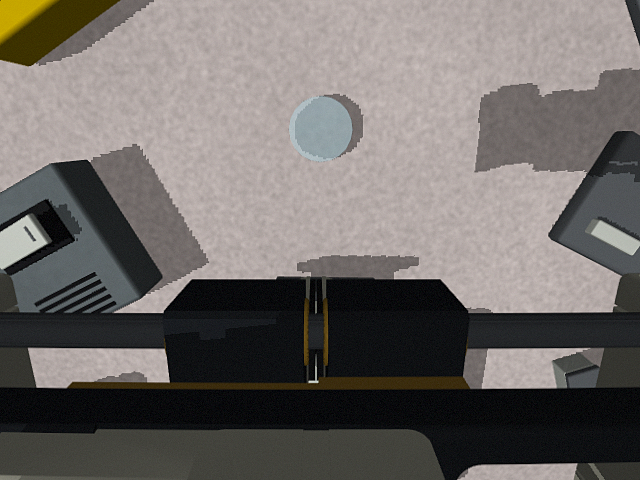

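Emit:
{"name": "servo_tool", "arguments": {"targets": "-15 5 0 0.015;-15 5 0 0.005;0 0 45 0;0 0 45 0;0 0 45 0;0 0 35 0;0 0 14 0;0 0 0 0"}}

```text
time: 4.18
tool_pos: [0.4958, -0.0167, 0.0546]
tool_rot: [3.14, 0.016, -3.138]
contact_force: [0.8, -0.3, 0.1]
opening: 0.0004
```

Emit:
{"name": "servo_tool", "arguments": {"targets": "0 -8 0 0;-6 0 0 0;-6 0 0 0;-6 0 0 0;-6 0 0 0;0 0 0 0"}}

```text
time: 4.92
tool_pos: [0.5234, -0.0255, 0.0585]
tool_rot: [3.141, 0.021, -3.138]
contact_force: [0.1, 0.2, 0.4]
opening: 0.0006
```

```bash
python3 - <<'E'
from cell import telemetry,cams
import cv2,pickle,numpy as np
p=cams.read_camera("scene");q=cams.read_camera("top")
a=cv2.resize(p["color"][200:320,260:420,::-1],(800,600))
cv2.imwrite("pics/s2.png",a)
b=cv2.resize(q["color"][180:300,250:410,::-1],(800,600))
cv2.imwrite("pics/t2.png",b)
E
```

```text
(no output)
```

View pics/s2.png

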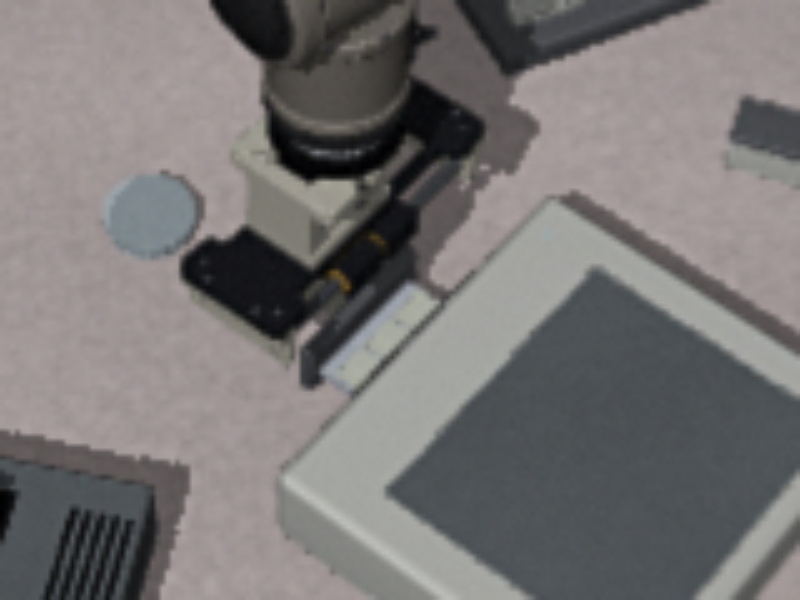

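View pics/t2.png

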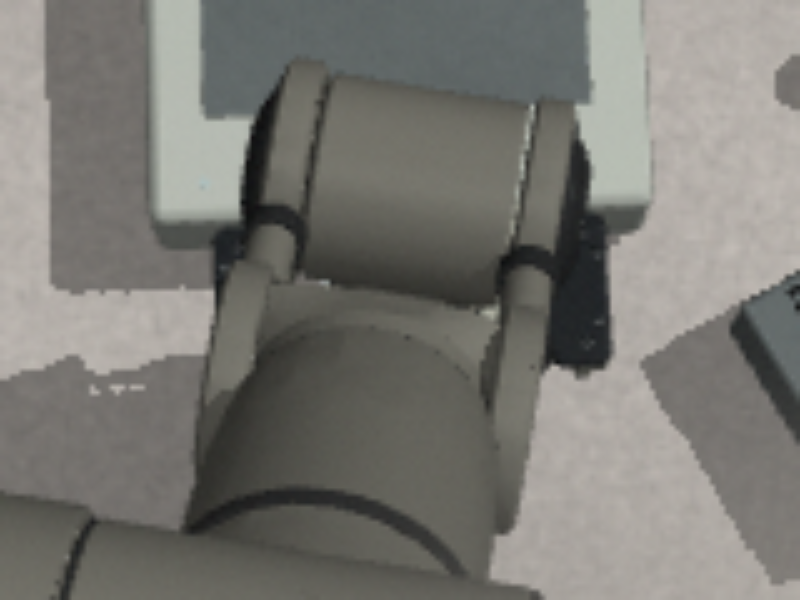

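Emit:
{"name": "servo_tool", "arguments": {"targets": "-6 0 1 0;-6 0 1 0;-5 0 1 0;-4 0 0 0;-4 0 0 0;-3 0 0 0"}}

```text
time: 5.78
tool_pos: [0.5523, -0.0253, 0.0561]
tool_rot: [3.141, 0.02, -3.138]
contact_force: [-2.2, -0.9, 1.5]
opening: 0.0007
```

Emit:
{"name": "servo_tool", "arguments": {"targets": "-3 0 0 0;-3 0 0 0;-3 0 0 0;-3 0 0 0"}}

```text
time: 6.28
tool_pos: [0.559, -0.0252, 0.0557]
tool_rot: [3.14, 0.005, -3.137]
contact_force: [-12.7, -1.6, 10.1]
opening: 0.0006
```

Emit:
{"name": "servo_tool", "arguments": {"targets": "-4 0 0 0;-4 0 0 0"}}

```text
time: 6.52
tool_pos: [0.559, -0.025, 0.0554]
tool_rot: [3.139, -0.014, -3.137]
contact_force: [-15.6, -2.2, 13.7]
opening: 0.0002
```

Emit:
{"name": "servo_tool", "arguments": {"targets": "10 0 0 0;20 0 0 0;0 0 -45 0;0 0 -45 0;0 0 -45 0;0 -50 -45 0;-10 -50 0 0;-10 -50 0 0;-10 0 0 0;0 0 0 0"}}

```text
time: 7.78
tool_pos: [0.5652, -0.1748, 0.239]
tool_rot: [-3.14, 0.002, -3.135]
contact_force: [-0.1, 0.0, -0.4]
opening: 0.0003
```

```bash
python3 - <<'E'
from cell import telemetry,cams
import cv2,pickle
p=cams.read_camera("wrist");s=cams.read_camera("scene");t=cams.read_camera("top")
pickle.dump(dict(wrist=p,scene=s,top=t),open("d3.pkl","wb"))
cv2.imwrite("pics/w3.png",p["color"][:,:,::-1])
cv2.imwrite("pics/s3.png",cv2.resize(s["color"][200:320,260:420,::-1],(800,600)))
E
```

```text
(no output)
```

View pics/w3.png

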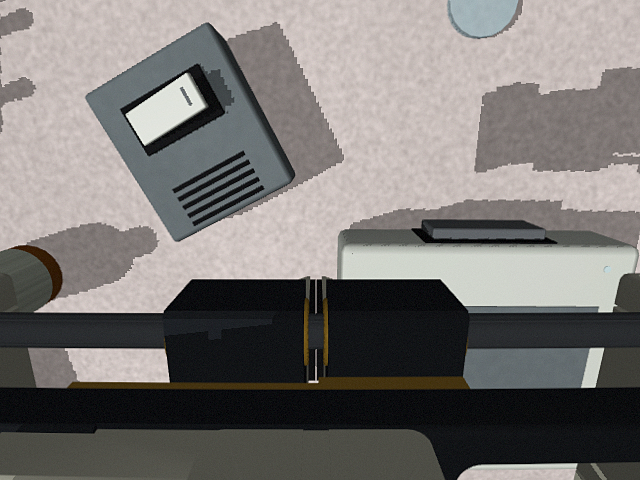

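View pics/s3.png

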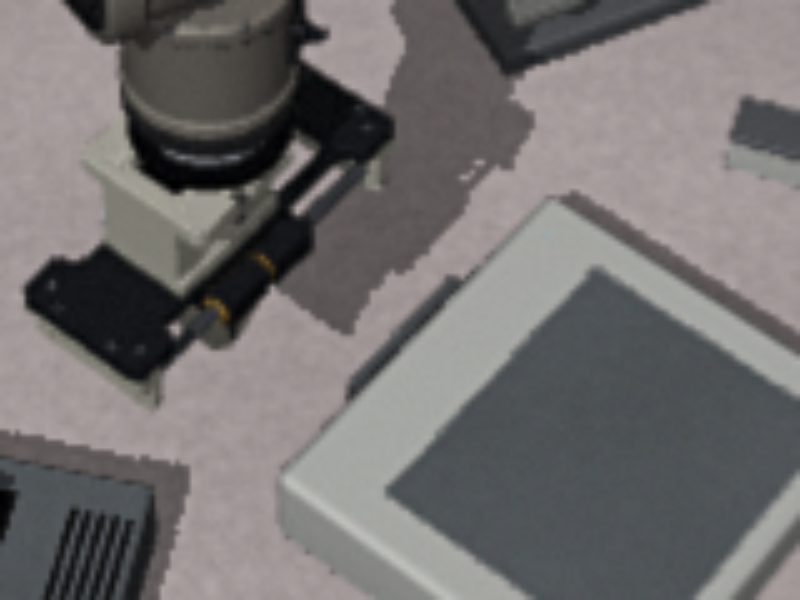

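```bash
python3 - <<'E'
import pickle,numpy as np
from h import *
from scipy.optimize import least_squares
d=pickle.load(open("d3.pkl","rb"));W=d["wrist"];d0=pickle.load(open("d0.pkl","rb"));T=d0["top"];S=d0["scene"]
def fit(P,x0):
    f=lambda q: np.concatenate([proj(c,[q[0]+np.cos(q[2])*l[0]-np.sin(q[2])*l[1],q[1]+np.sin(q[2])*l[0]+np.cos(q[2])*l[1],l[2]])-np.array(uv) for c,l,uv in P])
    return least_squares(f,x0)
lc=lambda a,b:((a-400)/4+380,b/4+210)
sc=lambda a,b:((a-400)/4+220,(b-300)/4+270)
lt=[(T,(.07,-.06,.06),lc(628,40)),(T,(-.07,-.06,.06),lc(742,215)),(T,(.07,.06,.06),lc(470,130)),]
ls=[(S,(.07,-.06,.06),sc(645,548)),(S,(-.07,-.06,.06),sc(448,514)),(S,(-.07,.06,.06),sc(496,376)),(S,(.07,.06,.06),sc(680,410))]
lw=[(W,(-.07,.06,.06),(207,24)),(W,(-.07,-.06,.06),(87,97)),(W,(.07,.06,.06),(294,180)),(W,(.07,-.06,.06),(177,240))]
for L in (lt,ls,lw,lt+ls+lw):
    r=fit(L,[.5,-.2,.5]);q=r.x;c,s=np.cos(q[2]),np.sin(q[2]);e=[q[0]+c*-.025-s*.022,q[1]+s*-.025+c*.022,.08]
    print(np.round(q,4),np.round(r.fun,1),"end",np.round(e,4),proj(W,e),proj(T,e))
print(atz(W,186,96,.08), atz(T,*lc(604,213),.08),atz(S,*sc(535,413),.08))
E
```

```text
[ 0.4944 -0.2798  0.5022] [-0.6 -1.   1.1  1.1 -0.5 -0.2] end [ 0.4619 -0.2726  0.08  ] [186.99398848  92.17069533] [431.04832216 264.75892381]
[ 0.498  -0.2784  0.5049] [ 0.2  1.9 -0.9  1.1 -0.7 -1.7  1.4 -1.8] end [ 0.4655 -0.2712  0.08  ] [189.15722711  97.2558088 ] [430.40148862 263.36474225]
[ 0.4969 -0.278   0.4891] [ 2.3 -4.9 -4.4 -0.   2.2  1.7 -0.2  5.2] end [ 0.4645 -0.2703  0.08  ] [190.27405589  95.80462332] [430.0643659  263.78257639]
[ 0.4968 -0.2781  0.4904] [-0.9 -1.8  0.2  0.6 -1.1 -1.5 -0.5  1.9 -1.3  0.4 -0.5 -2.3  1.4 -1.8
  2.  -5.  -4.6  0.   2.1  1.4 -0.2  5.2] end [ 0.4644 -0.2705  0.08  ] [190.05897003  95.69036645] [430.12904483 263.81207501]
[ 0.46462083 -0.27354283  0.08      ] [ 0.46574752 -0.27274493  0.08      ] [ 0.46495097 -0.27310646  0.08      ]
```

Emit:
{"name": "servo_tool", "arguments": {"targets": "24 -22 0 0;24 -22 0 0;24 -22 0 0;24 -22 0 0;0 0 15 0.18;0 0 15 0.18;0 0 20 0.18;0 0 20 0.18;0 0 20 0.18;0 0 20 0.18;0 0 0 0;0 0 0 0"}}

```text
time: 9.43
tool_pos: [0.4677, -0.2529, 0.1291]
tool_rot: [3.138, 0.005, 2.059]
contact_force: [0.4, 0.2, 0.9]
opening: 0.0006
```

```bash
cat > tgt.py <<'E'
import sys,numpy as np
from scipy.spatial.transform import Rotation as Ro
from cell import telemetry
o=telemetry.observe();R=Ro.from_euler("xyz",o["tool_rot"]).as_matrix()
t=np.array([float(a) for a in sys.argv[1:4]])
print(o["time"],np.round(o["tool_pos"],4),np.round(o["tool_rot"],3),"tool shift mm",np.round(1000*R.T@(t-o["tool_pos"]),1),"F",o["contact_force"])
E
python3 tgt.py .463 -.269 .105
```

```text
9.425 [ 0.4677 -0.2529  0.1291] [3.138 0.005 2.059] tool shift mm [-11.9 -11.8  24.2] F [0.43423015 0.15406414 0.93288723]
```

Emit:
{"name": "servo_tool", "arguments": {"targets": "-6 -6 0 0;-6 -6 0 0;0 0 10 0;0 0 10 0;0 0 0 0"}}

```text
time: 10.05
tool_pos: [0.4631, -0.271, 0.1096]
tool_rot: [3.137, 0.008, 2.063]
contact_force: [0.1, -0.4, 0.8]
opening: 0.0007
```

```bash
python3 tgt.py .463 -.269 .094; python3 - <<'E'
from cell import cams
import cv2,pickle,numpy as np
p=cams.read_camera("scene");w=cams.read_camera("wrist")
a=cv2.resize(p["color"][240:360,200:360,::-1],(800,600));cv2.imwrite("pics/s4.png",a)
cv2.imwrite("pics/w4.png",w["color"][:,:,::-1])
E
```

```text
10.05 [ 0.4631 -0.271   0.1096] [3.137 0.008 2.063] tool shift mm [ 1.9  0.8 15.6] F [ 0.12800627 -0.36863214  0.77959377]
```

View pics/s4.png

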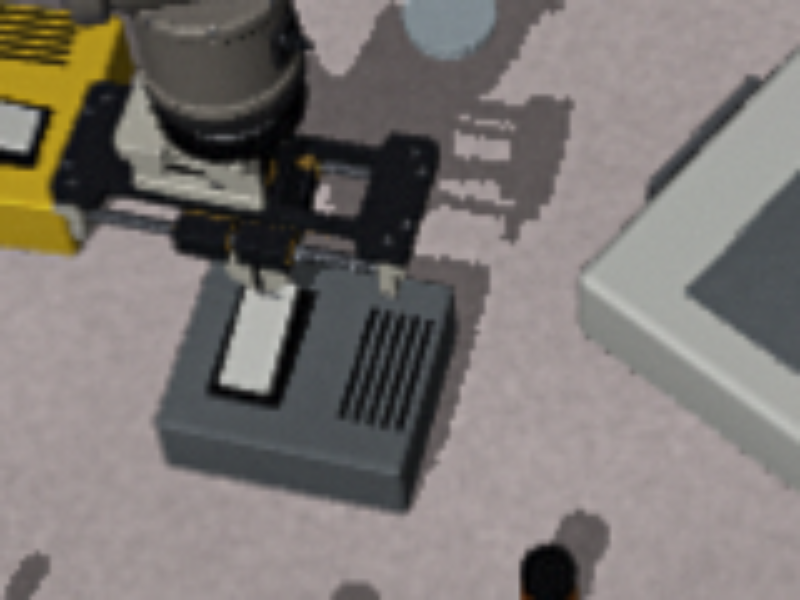

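View pics/w4.png

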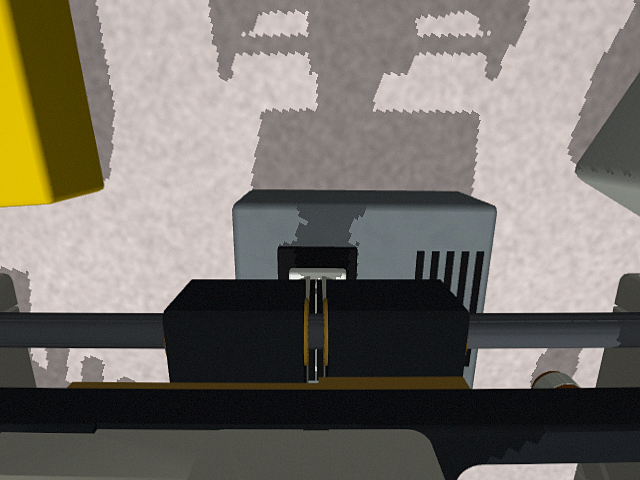

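Emit:
{"name": "servo_tool", "arguments": {"targets": "3 1 4 0;0 0 4 0;0 0 4 0;0 0 3 0;0 0 3 0"}}

```text
time: 10.78
tool_pos: [0.4632, -0.2673, 0.0919]
tool_rot: [3.136, 0.009, 2.064]
contact_force: [-2.2, 3.0, 3.3]
opening: 0.0005
```

Emit:
{"name": "servo_tool", "arguments": {"targets": "0 0 3 0;0 0 3 0;0 0 3 0"}}

```text
time: 11.15
tool_pos: [0.4631, -0.2666, 0.0851]
tool_rot: [3.136, 0.008, 2.064]
contact_force: [-11.0, 8.2, 37.6]
opening: 0.0007
```

Emit:
{"name": "servo_tool", "arguments": {"targets": "0 0 -5 0;0 0 -20 0;0 0 -40 0;0 0 -40 0;0 0 -40 0;20 -20 0 0;20 -20 0 0;20 -20 0 0;0 0 0 0"}}

```text
time: 12.28
tool_pos: [0.3802, -0.2439, 0.2335]
tool_rot: [3.134, 0.017, 2.064]
contact_force: [1.1, -0.3, -0.5]
opening: 0.0002
```

```bash
python3 tgt.py .463 -.269 .094; python3 - <<'E'
from cell import cams
import cv2,pickle,numpy as np
p=cams.read_camera("scene");w=cams.read_camera("wrist");t=cams.read_camera("top")
d0=pickle.load(open("d0.pkl","rb"))
c=lambda im,u,v:cv2.resize(im[v:v+75,u:u+100,::-1],(400,300),interpolation=cv2.INTER_CUBIC)
cv2.imwrite("pics/z5.png",np.vstack([np.hstack([c(d0["scene"]["color"],220,270),c(p["color"],220,270)]),np.hstack([c(d0["top"]["color"],380,210),c(t["color"],380,210)])]))
cv2.imwrite("pics/w5.png",w["color"][:,:,::-1])
E
```

```text
12.275 [ 0.3802 -0.2439  0.2335] [3.134 0.017 2.064] tool shift mm [-58.9  60.1 140.9] F [ 1.05286306 -0.2941162  -0.48926581]
```

View pics/z5.png

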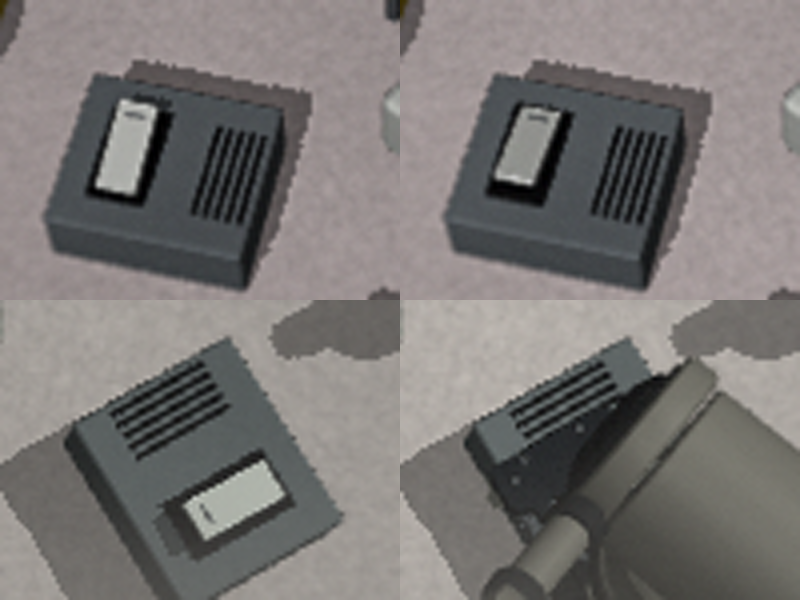

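View pics/w5.png

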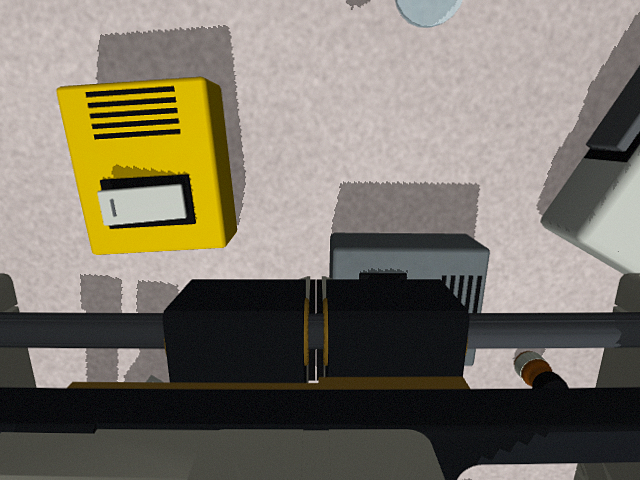

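Emit:
{"name": "servo_tool", "arguments": {"targets": "0 0 0 -0.18;0 0 0 -0.18;0 0 0 -0.18;0 0 0 -0.18;0 0 0 -0.18;0 0 0 -0.18;-12 44 0 0;-12 44 0 0;-12 44 0 0;-12 44 0 0;-12 44 0 0;-12 44 0 0;-12 44 0 0;-12 44 0 0;-12 44 0 0;-12 44 0 0;-12 44 0 0;-12 44 0 0;0 0 0 0;0 0 0 0"}}

```text
time: 14.92
tool_pos: [0.5257, 0.3067, 0.2215]
tool_rot: [-3.126, 0.022, -3.096]
contact_force: [-0.3, -0.2, -0.3]
opening: 0.0003
```

```bash
python3 - <<'E'
from cell import cams
import cv2,pickle,numpy as np
p=cams.read_camera("scene");w=cams.read_camera("wrist");t=cams.read_camera("top")
pickle.dump(dict(wrist=w,scene=p,top=t),open("d6.pkl","wb"))
c=lambda im,u,v:cv2.resize(im[v:v+75,u:u+100,::-1],(400,300),interpolation=cv2.INTER_CUBIC)
cv2.imwrite("pics/z6.png",np.vstack([np.hstack([c(p["color"],220,270),c(t["color"],380,210)]),np.hstack([c(t["color"],280,180),c(t["color"],155,235)])]))
cv2.imwrite("pics/w6.png",w["color"][:,:,::-1])
E
```

```text
(no output)
```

View pics/z6.png

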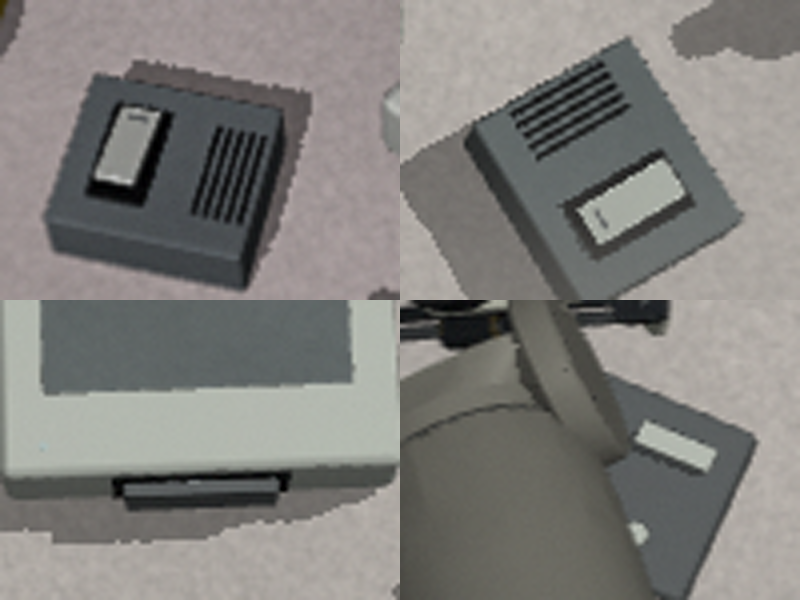

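View pics/w6.png

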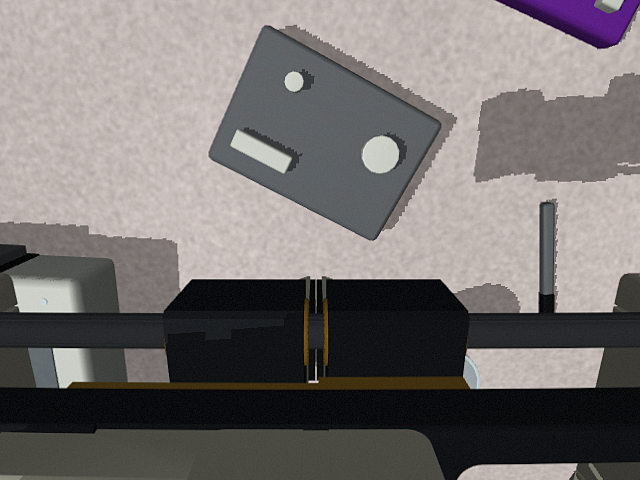

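```bash
python3 - <<'E'
import pickle
from h import *
d=pickle.load(open("d6.pkl","rb"));W=d["wrist"]
for uv in [(380,155),(263,149),(294,81)]: print(atz(W,*uv,.038))
d0=pickle.load(open("d0.pkl","rb"))
print(atz(d0["top"],184.5,273.6,.038),atz(d0["scene"],385.9,183.2,.038))
E
python3 tgt.py .468 .352 .1
```

```text
[0.47022261 0.35460284 0.038     ]
[0.46972716 0.25664474 0.038     ]
[0.4156172  0.28102054 0.038     ]
[0.46953073 0.35440252 0.038     ] [0.47438077 0.34885185 0.038     ]
15.075 [0.5257 0.3057 0.2222] [-3.127  0.022 -3.098] tool shift mm [ 58.3  50.6 120.2] F [ 0.07737936 -0.39750336 -0.70927675]
```

Emit:
{"name": "servo_tool", "arguments": {"targets": "14 12 20 0;14 12 20 0;14 12 20 0;14 12 20 0;0 0 20 0;0 0 15 0;0 0 0 0"}}

```text
time: 15.95
tool_pos: [0.472, 0.3446, 0.1053]
tool_rot: [-3.128, 0.028, -3.108]
contact_force: [0.4, 0.1, 0.6]
opening: 0.0004
```

```bash
python3 tgt.py .470 .354 .060
```

```text
15.95 [0.472  0.3446 0.1053] [-3.128  0.028 -3.108] tool shift mm [ 2.9 10.  45.1] F [0.40651796 0.1128942  0.5644258 ]
```

Emit:
{"name": "servo_tool", "arguments": {"targets": "2 5 15 0;1 4 15 0;0 0 10 0;0 0 0 0"}}

```text
time: 16.45
tool_pos: [0.4708, 0.3536, 0.0635]
tool_rot: [-3.129, 0.029, -3.109]
contact_force: [-0.6, -0.0, -0.0]
opening: 0.0004
```

```bash
python3 tgt.py .470 .354 .0525;  python3 - <<'E'
from cell import cams
import cv2,pickle,numpy as np
p=cams.read_camera("scene");w=cams.read_camera("wrist")
c=lambda im,u,v:cv2.resize(im[v:v+75,u:u+100,::-1],(400,300),interpolation=cv2.INTER_CUBIC)
cv2.imwrite("pics/z7.png",np.hstack([c(p["color"],330,150),cv2.resize(w["color"][:,:,::-1],(400,300))]))
E
```

```text
16.45 [0.4708 0.3536 0.0635] [-3.129  0.029 -3.109] tool shift mm [ 1.1  0.6 11. ] F [-0.55995857 -0.03044543 -0.00168103]
```

View pics/z7.png

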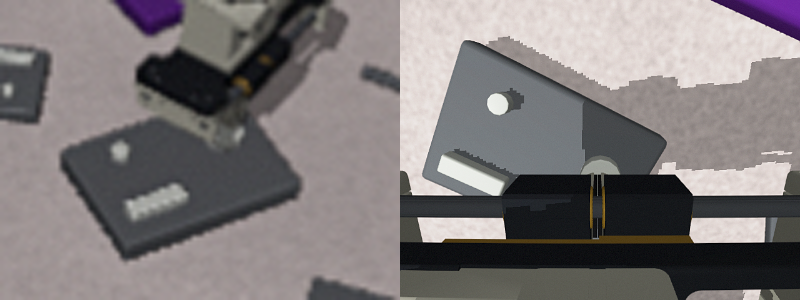

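Emit:
{"name": "servo_tool", "arguments": {"targets": "0 0 4 0;0 0 4 0;0 0 3 0;0 0 3 0"}}

```text
time: 17.05
tool_pos: [0.4725, 0.354, 0.0511]
tool_rot: [-3.131, 0.033, -3.11]
contact_force: [0.0, -0.4, 1.9]
opening: 0.0007
```

Emit:
{"name": "servo_tool", "arguments": {"targets": "0 0 3 0;0 0 3 0;0 0 2 0"}}

```text
time: 17.42
tool_pos: [0.4726, 0.3541, 0.0459]
tool_rot: [-3.132, 0.034, -3.109]
contact_force: [-8.7, -4.6, 25.3]
opening: 0.0005
```

Emit:
{"name": "servo_tool", "arguments": {"targets": "0 0 -4 0;0 0 -10 0;0 0 -30 0;0 0 -40 0;0 0 -40 0;0 0 -40 0;-20 -20 0 0;-20 -20 0 0;-20 -20 0 0;0 0 0 0;0 0 0 0"}}

```text
time: 18.8
tool_pos: [0.5301, 0.2969, 0.2198]
tool_rot: [-3.133, 0.036, -3.108]
contact_force: [0.7, -0.5, 0.3]
opening: 0.0004
```

```bash
python3 tgt.py .470 .354 .0525;  python3 - <<'E'
from cell import cams
import cv2,pickle,numpy as np
from h import *
p=cams.read_camera("scene");w=cams.read_camera("wrist");t=cams.read_camera("top")
d0=pickle.load(open("d0.pkl","rb"))
cv2.imwrite("pics/w8.png",w["color"][:,:,::-1]);cv2.imwrite("pics/t8.png",t["color"][:,:,::-1])
c=lambda im,u,v:cv2.resize(im[v:v+75,u:u+100,::-1],(400,300),interpolation=cv2.INTER_CUBIC)
cv2.imwrite("pics/z8.png",np.vstack([np.hstack([c(d0["scene"]["color"],330,150),c(p["color"],330,150)]),np.hstack([c(p["color"],220,270),c(p["color"],290,220)])]))
E
```

```text
18.8 [0.5301 0.2969 0.2198] [-3.133  0.036 -3.108] tool shift mm [ 64.1  60.6 164.6] F [ 0.73452313 -0.512046    0.27725567]
```

View pics/z8.png

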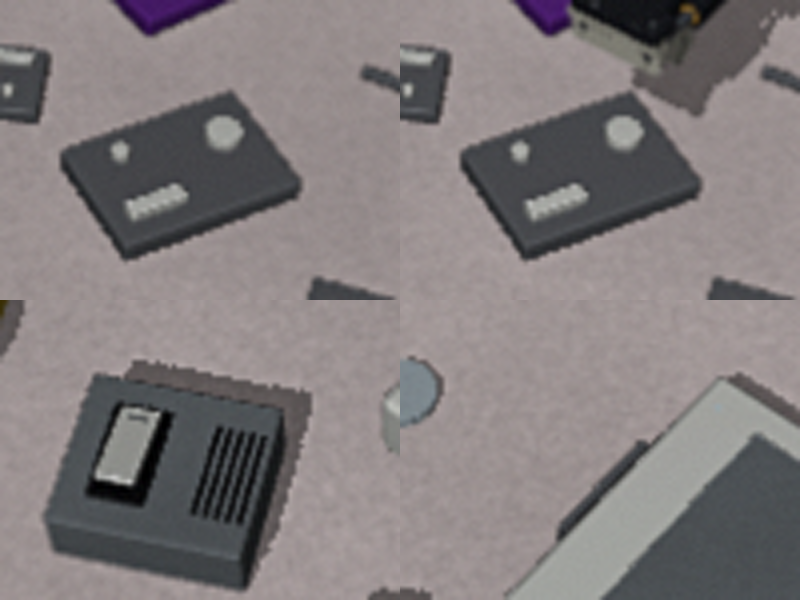

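View pics/w8.png

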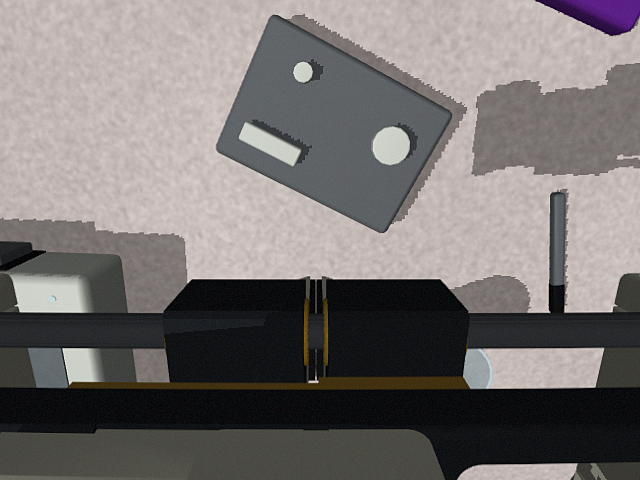

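View pics/t8.png

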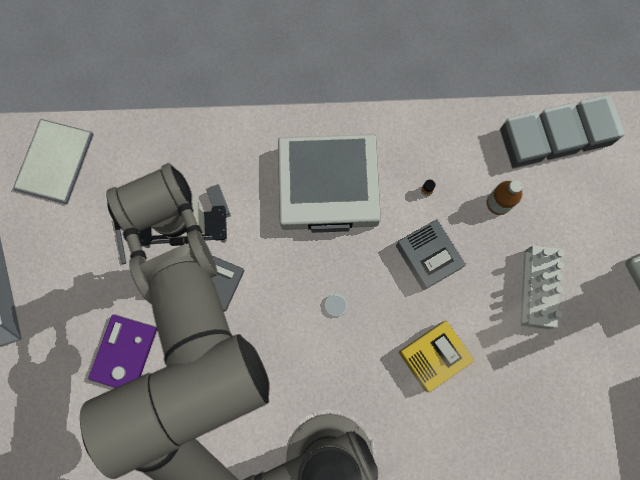

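```bash
python3 -c "
from cell import robot;print(robot.hand_in())"
```

```text
the job is handed in; nothing more can be done
None
```

I did all three pushes with the closed fingers, in the order asked, and handed the job in at about 19 s; no verdict came back.

1. **Slide tray:** I pushed it in until it stopped moving, with about 15 N along the push. In the later pictures the plate sits flush in front of the scanner.
2. **Rocker on the grey lamp box:** I pushed its raised end down until it stopped, at about 37 N with the fingertips about 71 mm above the bench. The pictures show it tipped over and the box where it was.
3. **Large round key on the larger grey pad:** I pressed it to its stop, at about 25 N with the fingertips about 32 mm above the bench, then released it. It stands up again, and the bar key and small round key were not touched.

In the last pictures the pad matches its starting position by eye, and nothing else that can be seen has shifted. The arm partly hid the beaker, marker and slide box in the top view. At hand-in the arm was clear, with the wrist force near zero.

I read "fully home", "fully over" and "fully down" from the hard stops and the pictures, not from joint readings. My position estimates disagreed slightly, by 3 to 4 mm for the rocker and up to 7 mm for the key. I used the wrist and top camera values, and the wrist pictures just before contact showed the fingers lined up with both.

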